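# Logbook in over the tray lip

## Robot

A 6-joint arm with a two-finger parallel gripper is mounted at the origin on a cart in front of the work surface, level with it; the furniture and walls round the work are solid. World frame = base frame: x ahead of the robot, y to its left, z up, the work surface at z = 0. Lengths are in mm, angles in rad, forces in N, time in s.
With the tool pointing down it reaches from about 350 to 775 mm from the base axis. Payload 7.3 kg.
Tool frame: the origin (TCP) lies midway between the tips of the shut fingers; the grasp point (between the pads) lies 19 mm behind it; z points along the fingers, y is the line along which they close (so a half turn about z gives the same grasp; the last joint's range is limited). The gripper opens to 92 mm and grips with 3 to 60 N. Pads are 19 mm wide; open, the fingers measure 130 mm over their backs; the gripper's body (75 mm by 190 mm) begins 47 mm behind the grasp point.
Start: joints at [-1.449, 0.342, 1.524, -0, 1.275, -0.146], TCP at [138.942, -506.3, 226.741] pointing down, gripper open.
Joint ranges: [-2.53, 2.53], [-0.77, 2.02], [0.04, 2.7], [-1, 4.14], [0.28, 2.66], [-3.11, 3.11]. Speed limits (rad/s): [2.57, 2.57, 3.14, 3.14, 3.14, 3.14].

## Interface

Orientations are given as a 3x3 rotation matrix whose columns are the frame's x, y, z axes.
In Python, from rig import r gives the robot as it stands.
- The arm moves only by the tool step_hand, called after "Call:" as name([rows], argument=value, ...), one row to a line, values as JSON. Schema: {"type":"object","properties":{"steps":{"type":"array","items":{"type":"array","prefixItems":[{"type":"array","items":{"type":"number"},"minItems":3,"maxItems":3},{"type":"array","items":{"type":"number"},"minItems":3,"maxItems":3},{"type":"number"}],"minItems":3,"maxItems":3},"minItems":1,"maxItems":5},"grip_n":{"type":"number"},"only":{"type":"string"},"quiet":{"type":"boolean"},"lines":{"type":"string"}},"required":["steps"],"additionalProperties":false}. steps is a list of rows, 1 to 5 of them, each written [[dx, dy, dz], [rx, ry, rz], opening]: dx, dy, dz in a scale on which 1.0 is 600 mm, then a rotation vector rx, ry, rz in normalised numbers (1 is 4 rad), then the finger opening in mm; each row is the pose to reach, as a shift and turn from the pose commanded when the call began, along the tool's axes at that moment; what a row does not reach only later rows make up. A row lasts 1/10 s, in which the tool goes at most 50 mm and 0.15 rad, less where a joint would pass 70% of its speed; a pose out of reach is approached as far as the arm can. The fingers move at their own pace and stop on an object; grip_n is the grip in N (left out, the last holds). Time passes only in rows, so rows that do not move let the fingers close. The tool returns the time, the measured TCP pose, the force, the opening and the grip force at its end. only (a regular expression) keeps the lines of the reply that match it, lines (a string "A,B") keeps lines A to B, and quiet returns only ok. Input that does not fit is refused with a message, and nothing moves.
- r.get_obs(): the state, without advancing time (a new reading comes with each control period).
- r.snapshot(name): name is "side" or "top" or "wrist"; returns a dict with "pixels" (420x560x3 uint8, blue, green, red), "fx", "fy", "cx", "cy" (pixels), "xyz" and "attitude" of the camera in the world. Camera axes: x right, y down, z forward; pixel columns grow to the right and rows downward; lengths in mm; the calibration is good to about 2 mm. The wrist camera is an equidistant fisheye: a pixel r from the principal point sees the ray r / f radians off the axis. A picture is of the moment at which its call begins. There is no depth.
- r.close_job(): hands the job in; it is judged then, once.
The state is a dict: "time_s": time; "qpos": joint angles; "qd": joint speeds; "joint_efforts": joint torques, N m; "position": TCP position; "eef_rot": TCP orientation; "force": force on the tool from outside, world axes, zero at the start; "moment": the same for the moment, N m; "opening": finger opening in mm; "gripper_force": force on a finger pad.
Only numpy, scipy, OpenCV 4.12 (cv2) and the standard library are available. Lean on these libraries where they do the work, as an engineer would, in place of code of your own. Each camera call takes 0.05 s, during which the arm holds its last target. There are 200 camera calls.

## Task

The logbook has been left propped up on the front lip of its desk tray. Without picking it up, push it over the lip and back against the tray's sprung fence until its near edge drops down behind the lip and it lies flat, clamped between lip and fence; then slide it along the tray until it rests against the left end wall, so that the right end stays free. Push gently, leave the cup, the timer and the label roll where they are, and let go of everything at the end.

Things in the scene. Friction and masses are not known exactly. Their poses are not given: they have to be found in the camera images.
- tray: Low open aluminium desk tray, fixed to the desk, 180 x 340 mm outside, floor 3 mm thick, walls 5 mm. Origin: underside centre. x points away from the robot across the tray, y left along it, z up. Inside 170 mm (x, -85 to +85) by 330 mm (y, -165 to +165). Front lip (x -90 to -85, rounded top) and end walls 24 mm high, back wall 45 mm.
- tray_lip (a point): middle of the top of the tray's front lip, 24 mm above the desk; axes as the tray's
- tray_left_wall (a point): foot of the inner face of the tray's left end wall, in its middle, on the tray floor; axes as the tray's
- logbook: Blue wire-bound logbook (wire at the far edge), about 0.2 kg, loose, 208 mm (its x) by 146 mm (y) by 11 mm (z). Origin on the underside; y runs from -75 to +71 mm about it. Its y points away from the robot, x to the robot's right, z out of the top cover. It starts about 15 degrees steep, near edge on the desk, far part on the lip, friction about 0.6. Seated, it pushes the fence back 7 mm.
- logbook_near_edge (a point): Middle of the long underside edge nearest the robot, at first on the desk about 95 mm before the lip. Pushed some 25 mm onward the logbook tips over the lip: the far edge falls to the tray floor and this edge rises to about 45 mm, then sinks to lip height as it is pushed on. Past the lip, friction on whatever pushes it may hold it up: ease or press it down.
- logbook_far_edge (a point): middle of the oppopoint long underside edge; axes as the logbook's
- logbook_left_end (a point): middle of the short underside edge at the robot's left; axes as the logbook's
- logbook_right_end (a point): middle of the short underside edge at the robot's right; axes as the logbook's
- cup: specimen cup with a screw lid, 64 mm wide and 64 mm high, to the left of the tray; origin under its middle; bystander
- timer: flat white digital timer, 66 x 62 x 18 mm, on the desk left and in front of the tray; origin under its middle; bystander
- label_roll: white roll of labels lying flat, 69 mm wide, 41 mm high, on the desk right and in front of the tray; origin under its middle; bystander
- fence (a joint): Travel of the sprung fence, a steel plate along the whole tray, parallel to the lip, 4 to 32 mm above the desk: 0 at rest, then 139 mm clear behind the lip (7 mm less than the logbook needs); grows as it is pushed back, to 0.020 m at most. It pushes toward the lip with about 1.8 N at 0 and 3.2 N at 0.012.
- fence_face (a point): middle of the foot of the fence's face that looks to the lip; moves with it; axes as the tray's

How it is judged:
By the outcome, as a careful person would: the job done as asked, in the order asked, and still so for the second after the job is handed in, with the robot touching nothing.
It also fails if it takes over 58 s, if anything falls off the work surface, if the arm or the gripper's body presses on something with over 40 N, if the wrist force passes 120 N, or if a joint passes its speed limit or range.

## Working session

There is one attempt and no reset: what is moved stays moved. The work goes in short steps, Python scripts to look and compute and a tool call to move; the robot and the scene stay as the last step left them, time stands still between calls to the robot, and variables do not carry over. Pictures are saved under pics/ and viewed, at most 10 in all, crops included, and the job is handed in when it is done.

```bash
ls; mkdir -p pics; python3 - <<'E'
from rig import r
import cv2,numpy as np
for n in("side","top"):
    s=r.snapshot(n); cv2.imwrite(f"pics/{n}0.png",s["pixels"]); print(n,s["fx"],s["fy"],s["cx"],s["cy"],s["xyz"],np.round(s["attitude"],4).tolist())
o=r.get_obs();print(o["time_s"],o["position"],np.round(o["eef_rot"],3).tolist(),o["opening"])
E
```

```text
pics
rig.py
side 440.91464289887864 440.91464289887864 281.7738937320008 206.1848228490103 [ 255.39314511 1137.75547378  631.20051305] [[-0.9687, -0.1235, 0.2154], [-0.2481, 0.4423, -0.8619], [0.0112, -0.8883, -0.4591]]
top 527.9425491550406 527.9425491550406 284.3537524593389 212.10534545148718 [ 467.38407881   16.21041301 1258.37548879] [[0.0252, -0.998, 0.0572], [-0.9996, -0.0243, 0.0153], [-0.0138, -0.0576, -0.9982]]
0.1 [ 138.88314413 -505.91248411  226.11656775] [[0.964, 0.265, -0.0], [0.265, -0.964, 0.001], [0.0, -0.001, -1.0]] 91.95323174426511
```

View pics/top0.png

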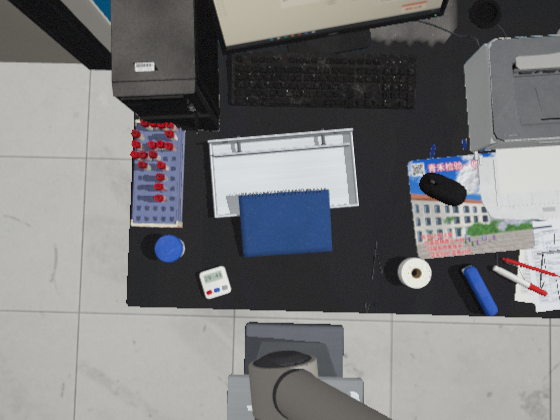

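View pics/side0.png

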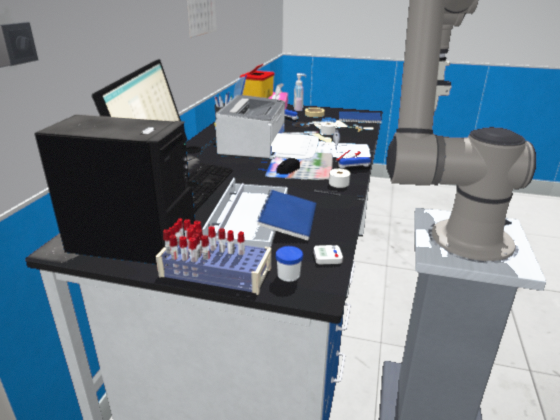

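The top view shows the tray at about (208–358, 128–217), the book at (239–332, 190–256), the timer at (214,281), the cup at (169,248) and the roll at (414,272). I'll enlarge both views.

```bash
python3 - <<'E'
import cv2,numpy as np
t=cv2.imread("pics/top0.png")[115:305,140:440]; s=cv2.imread("pics/side0.png")[170:280,190:350]
cv2.imwrite("pics/t1.png",cv2.resize(t,None,fx=2.6,fy=2.6,interpolation=2)); cv2.imwrite("pics/s1.png",cv2.resize(s,None,fx=5,fy=5,interpolation=2))
E
```

```text
(no output)
```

View pics/t1.png

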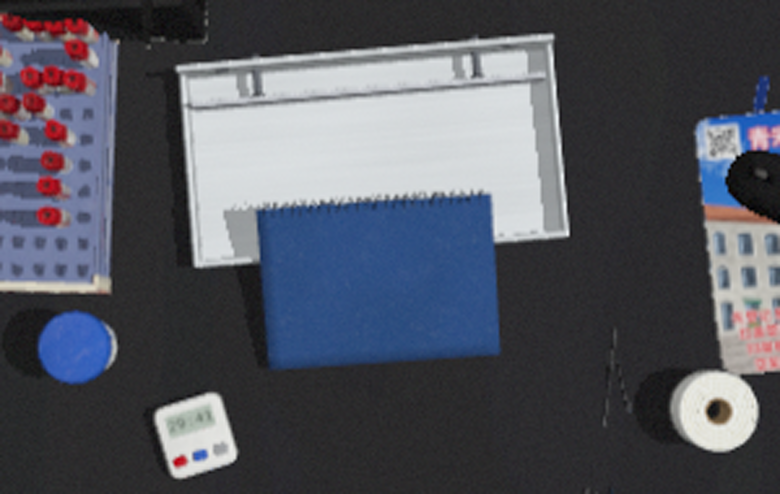

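View pics/s1.png

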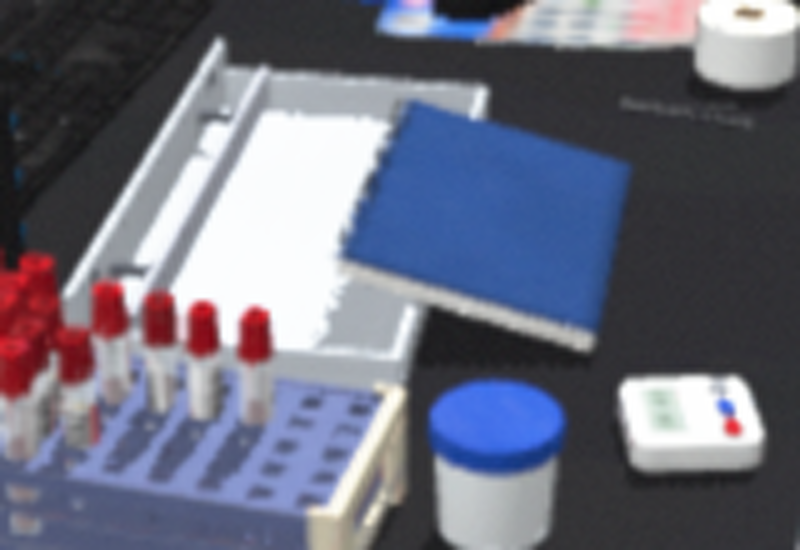

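```bash
cat > h.py <<'E'
import numpy as np
from rig import r
def cam(n): s=r.snapshot(n); return s
def ray(s,u,v):
    d=np.array([(u-s["cx"])/s["fx"],(v-s["cy"])/s["fy"],1]); d=np.array(s["attitude"])@d; return np.array(s["xyz"]),d/np.linalg.norm(d)
def tri(a,b):
    A=0;B=0
    for o,d in(a,b): P=np.eye(3)-np.outer(d,d); A=A+P; B=B+P@o
    p=np.linalg.solve(A,B); return p,[round(float(np.linalg.norm((np.eye(3)-np.outer(d,d))@(p-o))),1) for o,d in(a,b)]
def atz(a,z): o,d=a; return o+d*(z-o[2])/d[2]
E
python3 - <<'E'
from h import *
np.set_printoptions(precision=1,suppress=True)
T=cam("top");S=cam("side")
t=lambda u,v: ray(T,140+(u+.5)/2.6-.5,115+(v+.5)/2.6-.5)
s=lambda u,v: ray(S,190+(u+.5)/5-.5,170+(v+.5)/5-.5)
for n,a,b in(("bookNL",(271,366),(595,336)),("NR",(498,353),(631,165)),("FL",(258,209),(344,257)),("FR",(492,194),(402,101)),("lipL",(197,267),(404,368)),("lipR",(568,237),(488,88)),("backL",(178,67),(65,288)),("backR",(553,36),(222,42))):
    print(n,*tri(t(*a),s(*b)))
for n,a,z in(("lipL",(197,267),24),("lipR",(568,237),24),("backL",(178,67),45),("backR",(553,36),45),("timerL",(153,410),18),("timerT",(213,392),18),("timerR",(238,463),18),("cup",(75,347),64),("roll",(715,411),41),("NL",(271,366),10),("NR",(498,353),10)): print(n,atz(t(*a),z))
E
```

```text
bookNL [433.1 127.9  10.4] [1.1, 1.1]
NR [450.6 -77.4  11.6] [0.6, 0.6]
FL [571.7 140.1  45.4] [2.1, 2.1]
FR [593.7 -66.5  42.2] [1.3, 1.3]
lipL [521.  197.   17.3] [1.1, 1.1]
lipR [ 556.8 -137.1   24.4] [0.2, 0.2]
backL [699.1 215.7  48.2] [0.3, 0.3]
backR [ 734.1 -118.5   44.1] [1.0, 1.0]
lipL [521.8 196.3  24. ]
lipR [ 557.  -137.1   24. ]
backL [699.5 216.1  45. ]
backR [ 734.9 -118.1   45. ]
timerL [392.2 232.7  18. ]
timerT [409.7 179.   18. ]
timerR [346.8 154.5  18. ]
cup [447.7 294.6  64. ]
roll [ 405.5 -266.7   41. ]
NL [434.2 128.1  10. ]
NR [451.2 -77.4  10. ]
```

Careful with the scale: shifts go in shares of 600 mm and turns go in shares of 4 rad. That gives: -145 mm is -0.2417, 130 mm is 0.2167.

Call:
step_hand([
  [[0.0433, -0.0483, 0], [0, 0, 0], 92],
  [[0.0867, -0.0967, 0], [0, 0, 0], 92],
  [[0.13, -0.145, 0], [0, 0, 0], 92],
  [[0.1733, -0.1933, 0], [0, 0, 0], 92],
  [[0.2167, -0.2417, 0], [0, 0, 0], 92],
])

```text
time_s: 0.7
position: [226.3, -330.5, 226.6]
eef_rot: [[0.964, 0.264, 0.0], [0.264, -0.964, 0.0], [0.0, -0.0, -1.0]]
force: [0.6, -0.1, 0.1]
opening: 91.9
gripper_force: 0.0
```

Call:
step_hand([
  [[0.0433, -0.0483, 0], [0, 0, 0], 92],
  [[0.0867, -0.0967, 0], [0, 0, 0], 92],
  [[0.13, -0.145, 0], [0, 0, 0], 92],
  [[0.1733, -0.1933, 0], [0, 0, 0], 92],
  [[0.2167, -0.2417, 0], [0, 0, 0], 92],
])

```text
time_s: 1.2
position: [313.3, -156.4, 226.8]
eef_rot: [[0.964, 0.264, 0.0], [0.264, -0.964, -0.0], [0.0, 0.0, -1.0]]
force: [2.5, -0.0, -0.6]
opening: 91.6
gripper_force: 0.0
```

Call:
step_hand([
  [[0.0433, -0.0483, 0], [0, 0, 0.01], 92],
  [[0.0867, -0.0967, 0], [0, 0, 0.02], 92],
  [[0.13, -0.145, 0], [0, 0, 0.03], 92],
  [[0.1733, -0.1933, 0], [0, 0, 0.0408], 92],
  [[0.2167, -0.245, 0], [0, 0, 0.0408], 92],
])

```text
time_s: 1.7
position: [399.9, 19.9, 226.8]
eef_rot: [[0.995, 0.103, 0.0], [0.103, -0.995, -0.0], [0.0, 0.0, -1.0]]
force: [1.0, -0.4, -0.7]
opening: 91.8
gripper_force: 0.0
```

Call:
step_hand([
  [[0, 0, 0.0667], [0, 0, 0], 92],
  [[0, 0, 0.1333], [0, 0, 0], 92],
  [[0, 0, 0.2], [0, 0, 0], 92],
  [[0, 0, 0.25], [0, 0, 0], 92],
  [[0, 0, 0.25], [0, 0, 0], 92],
])

```text
time_s: 2.2
position: [396.7, 18.7, 73.9]
eef_rot: [[0.994, 0.105, -0.008], [0.105, -0.995, 0.001], [-0.008, -0.002, -1.0]]
force: [-0.1, 0.2, -0.1]
opening: 91.9
gripper_force: 0.0
```

```bash
python3 -c "
from h import *
o=r.get_obs();print(o['position'],o['eef_rot'],o['qpos'])"
```

```text
[396.7148267   18.71077245  73.91243095] [[ 0.99447675  0.10466991 -0.00775859]
 [ 0.1046809  -0.99450534  0.00102361]
 [-0.00760881 -0.00183014 -0.99996938]] [-1.46348199e-01  3.35624799e-01  2.05342449e+00 -1.72281402e-04
  7.60368376e-01  1.31970431e+00]
```

Call:
step_hand([
  [[0, 0, 0.0417], [0, 0, 0], 92],
  [[0, 0, 0.0833], [0, 0, 0], 92],
  [[0, 0, 0.11], [0, 0, 0], 92],
  [[0, 0, 0.1183], [0, 0, 0], 92],
  [[0, 0, 0.1183], [0, 0, 0], 92],
])

```text
time_s: 2.7
position: [400.0, 18.2, 6.3]
eef_rot: [[0.995, 0.105, 0.001], [0.105, -0.995, -0.0], [0.0, 0.0, -1.0]]
force: [0.3, -0.1, -0.0]
opening: 91.8
gripper_force: 0.0
```

Call:
step_hand([
  [[0.0083, 0, 0], [0, 0, 0], 92],
  [[0.0167, 0, 0], [0, 0, 0], 92],
  [[0.025, 0, 0], [0, 0, 0], 92],
  [[0.0333, 0, 0], [0, 0, 0], 92],
  [[0.04, 0, 0], [0, 0, 0], 92],
])

```text
time_s: 3.2
position: [424.0, 20.8, 5.9]
eef_rot: [[0.995, 0.105, 0.001], [0.105, -0.995, -0.0], [0.001, 0.0, -1.0]]
force: [-0.1, 0.4, -0.0]
opening: 91.4
gripper_force: 0.0
```

Call:
step_hand([
  [[0.0067, 0, 0], [0, 0, 0], 92],
  [[0.0133, 0, 0], [0, 0, 0], 92],
  [[0.02, 0, 0], [0, 0, 0], 92],
  [[0.0267, 0, 0], [0, 0, 0], 92],
  [[0.0333, 0, 0], [0, 0, 0], 92],
])

```text
time_s: 3.7
position: [442.8, 23.0, 5.5]
eef_rot: [[0.995, 0.105, -0.002], [0.105, -0.995, 0.0], [-0.002, -0.0, -1.0]]
force: [-2.6, -0.4, -0.1]
opening: 91.6
gripper_force: 1.3
```

Call:
step_hand([
  [[0.005, 0, 0], [0, 0, 0], 92],
  [[0.01, 0, 0], [0, 0, 0], 92],
  [[0.015, 0, 0], [0, 0, 0], 92],
  [[0.02, 0, 0], [0, 0, 0], 92],
  [[0.025, 0, 0], [0, 0, 0], 92],
])

```text
time_s: 4.2
position: [458.2, 24.5, 5.7]
eef_rot: [[0.995, 0.105, -0.0], [0.105, -0.995, -0.0], [-0.0, 0.0, -1.0]]
force: [-2.4, -0.2, -0.1]
opening: 91.8
gripper_force: 1.4
```

Call:
step_hand([
  [[0.005, 0, 0], [0, 0, 0], 92],
  [[0.01, 0, 0], [0, 0, 0], 92],
  [[0.015, 0, 0], [0, 0, 0], 92],
  [[0.02, 0, 0], [0, 0, 0], 92],
  [[0.025, 0, 0], [0, 0, 0], 92],
])

```text
time_s: 4.7
position: [473.0, 26.1, 5.6]
eef_rot: [[0.995, 0.105, -0.0], [0.105, -0.995, -0.0], [-0.0, 0.0, -1.0]]
force: [-3.9, -0.7, -0.4]
opening: 91.8
gripper_force: 1.8
```

```bash
python3 - <<'E'
from h import *; import cv2
T=cam("top")["pixels"][115:305,180:400];S=cam("side")["pixels"][160:280,190:380]
T=cv2.resize(T,(396,342),interpolation=2);S=cv2.resize(S,(400,342),interpolation=2)
cv2.imwrite("pics/c1.png",np.hstack([T,S]))
E
```

```text
(no output)
```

View pics/c1.png

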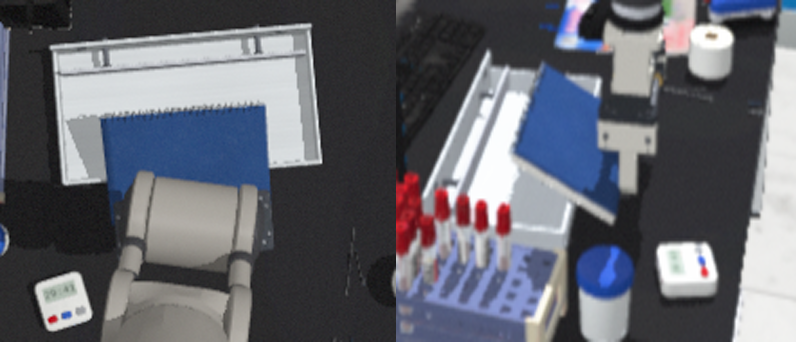

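The top view has the book square to the tray. The side view has its near edge still on the desk (corner about (615,215)), so it hasn't tipped yet. I'll push on gently.

In the tool's units: 8 mm is 0.0133, 6 mm is 0.01.

Call:
step_hand([
  [[0.0033, 0, 0], [0, 0, 0], 92],
  [[0.0067, 0, 0], [0, 0, 0], 92],
  [[0.01, 0, -0.0017], [0, 0, 0], 92],
  [[0.0133, 0, -0.0033], [0, 0, 0], 92],
  [[0.0133, 0, -0.005], [0, 0, 0], 92],
])

```text
time_s: 5.3
position: [481.2, 26.9, 8.8]
eef_rot: [[0.995, 0.105, 0.0], [0.105, -0.995, -0.0], [0.0, 0.0, -1.0]]
force: [-4.4, -0.4, 0.1]
opening: 91.8
gripper_force: 1.9
```

```bash
python3 - <<'E'
from h import *; import cv2
S=cam("side")["pixels"][160:280,190:380]; T=cam("top")["pixels"][115:305,180:400]
cv2.imwrite("pics/c2.png",np.hstack([cv2.resize(T,(396,342),interpolation=2),cv2.resize(S,(400,342),interpolation=2)]))
E
```

```text
(no output)
```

View pics/c2.png

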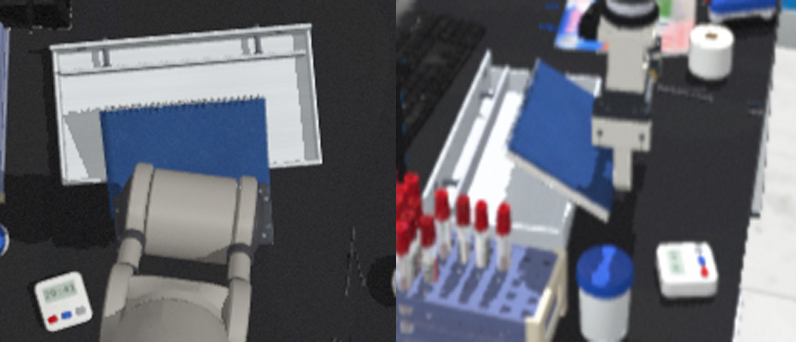

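In the tool's units: -6 mm is -0.01, -3 mm is -0.005.

Call:
step_hand([
  [[-0.005, 0, 0], [0, 0, 0], 92],
  [[-0.01, 0, 0], [0, 0, 0], 92],
  [[-0.01, 0, 0], [0, 0, 0], 92],
  [[-0.01, 0, 0], [0, 0, 0], 92],
])

```text
time_s: 5.8
position: [475.5, 26.2, 8.9]
eef_rot: [[0.995, 0.104, 0.001], [0.104, -0.995, -0.0], [0.001, 0.0, -1.0]]
force: [-0.2, 0.2, 0.3]
opening: 91.9
gripper_force: 0.0
```

```bash
python3 - <<'E'
from h import *; import cv2
S=cam("side")["pixels"][160:280,190:380]; T=cam("top")["pixels"][115:305,180:400]
cv2.imwrite("pics/c3.png",np.hstack([cv2.resize(T,(396,342),interpolation=2),cv2.resize(S,(400,342),interpolation=2)]))
E
```

```text
(no output)
```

View pics/c3.png

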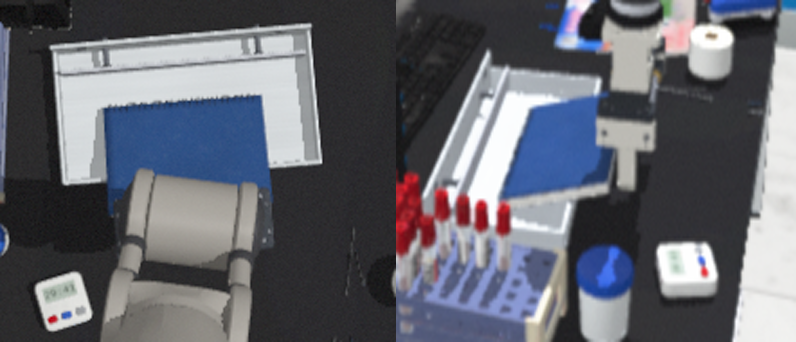

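Both views show the book tipped: far edge on the tray floor, near edge raised to about finger mid-height. I'll raise the tips above the lip and push on.

In the tool's units: -19 mm is -0.0317, 13 mm is 0.0217.

Call:
step_hand([
  [[0, 0, -0.0167], [0, 0, 0], 92],
  [[0, 0, -0.0317], [0, 0, 0], 92],
  [[0.0067, 0, -0.0317], [0, 0, 0], 92],
  [[0.0133, 0, -0.0317], [0, 0, 0], 92],
  [[0.0217, 0, -0.0317], [0, 0, 0], 92],
])

```text
time_s: 6.4
position: [487.8, 27.7, 27.5]
eef_rot: [[0.995, 0.105, -0.001], [0.105, -0.995, -0.0], [-0.001, -0.0, -1.0]]
force: [-1.7, -0.3, -0.9]
opening: 91.8
gripper_force: 0.5
```

Call:
step_hand([
  [[0.0083, 0, 0], [0, 0, 0], 92],
  [[0.0167, 0, 0], [0, 0, 0], 92],
  [[0.025, 0, 0], [0, 0, 0], 92],
  [[0.0333, 0, 0], [0, 0, 0], 92],
  [[0.0417, 0, 0], [0, 0, 0], 92],
])

```text
time_s: 6.9
position: [513.1, 30.3, 27.6]
eef_rot: [[0.995, 0.105, -0.0], [0.105, -0.995, -0.0], [-0.0, 0.0, -1.0]]
force: [-1.0, -0.3, -0.7]
opening: 91.5
gripper_force: 0.6
```

Call:
step_hand([
  [[0.005, 0, 0], [0, 0, 0], 92],
  [[0.01, 0, 0], [0, 0, 0], 92],
  [[0.015, 0, 0], [0, 0, 0], 92],
  [[0.02, 0, 0], [0, 0, 0], 92],
  [[0.02, 0, 0], [0, 0, 0], 92],
])

```text
time_s: 7.4
position: [525.3, 31.5, 27.8]
eef_rot: [[0.995, 0.105, 0.001], [0.105, -0.995, -0.0], [0.001, 0.0, -1.0]]
force: [0.2, -0.2, 0.4]
opening: 91.4
gripper_force: 0.1
```

```bash
python3 -c "
from h import *
o=r.get_obs();print(np.array([.9945,.105])@(o['position'][:2]-[628.3,39.3]))"
```

```text
-103.2534278696237
```

In the tool's units: 3 mm is 0.005, 2 mm is 0.0033.

Call:
step_hand([
  [[0.0033, 0, 0], [0, 0, 0], 92],
  [[0.005, 0, 0], [0, 0, 0], 92],
  [[0.005, 0, 0], [0, 0, 0], 92],
])

```text
time_s: 7.7
position: [527.8, 31.8, 27.7]
eef_rot: [[0.995, 0.105, 0.0], [0.105, -0.995, -0.0], [0.0, 0.0, -1.0]]
force: [-1.5, 0.4, -0.8]
opening: 91.8
gripper_force: 0.3
```

Call:
step_hand([
  [[0.0017, 0, 0], [0, 0, 0], 92],
  [[0.0033, 0, 0], [0, 0, 0], 92],
  [[0.0033, 0, 0], [0, 0, 0], 92],
])

```text
time_s: 8.0
position: [529.2, 31.9, 27.5]
eef_rot: [[0.995, 0.105, -0.001], [0.105, -0.995, -0.0], [-0.001, 0.0, -1.0]]
force: [-2.0, -0.9, -0.2]
opening: 91.7
gripper_force: 1.5
```

Call:
step_hand([
  [[0.0017, 0, 0], [0, 0, 0], 92],
  [[0.0033, 0, 0], [0, 0, 0], 92],
  [[0.0033, 0, 0], [0, 0, 0], 92],
])

```text
time_s: 8.3
position: [531.7, 32.2, 27.6]
eef_rot: [[0.995, 0.105, -0.0], [0.105, -0.995, -0.0], [-0.0, 0.0, -1.0]]
force: [-2.8, -1.3, 0.1]
opening: 91.8
gripper_force: 1.5
```

Call:
step_hand([
  [[0.0017, 0, 0], [0, 0, 0], 92],
  [[0.0033, 0, 0], [0, 0, 0], 92],
  [[0.0033, 0, 0], [0, 0, 0], 92],
])

```text
time_s: 8.6
position: [533.8, 32.4, 27.7]
eef_rot: [[0.995, 0.105, 0.0], [0.105, -0.995, -0.0], [0.0, 0.0, -1.0]]
force: [-3.3, -1.0, -1.1]
opening: 91.7
gripper_force: 1.5
```

Call:
step_hand([
  [[0.0017, 0, 0], [0, 0, 0], 92],
  [[0.0033, 0, 0], [0, 0, 0], 92],
  [[0.0033, 0, 0], [0, 0, 0], 92],
])

```text
time_s: 8.9
position: [535.8, 32.7, 27.7]
eef_rot: [[0.995, 0.105, 0.0], [0.105, -0.995, -0.0], [0.0, 0.0, -1.0]]
force: [-3.6, -2.1, -1.0]
opening: 91.5
gripper_force: 1.6
```

```bash
python3 - <<'E'
from h import *; import cv2
o=r.get_obs();print(np.array([.9945,.105])@(o['position'][:2]-[628.3,39.3]))
S=cam("side")["pixels"][170:260,210:350]; T=cam("top")["pixels"][115:265,190:390]
cv2.imwrite("pics/c4.png",np.hstack([cv2.resize(T,(400,300),interpolation=2),cv2.resize(S,(400,300),interpolation=2)]))
E
```

```text
-92.70758570407955
```

View pics/c4.png

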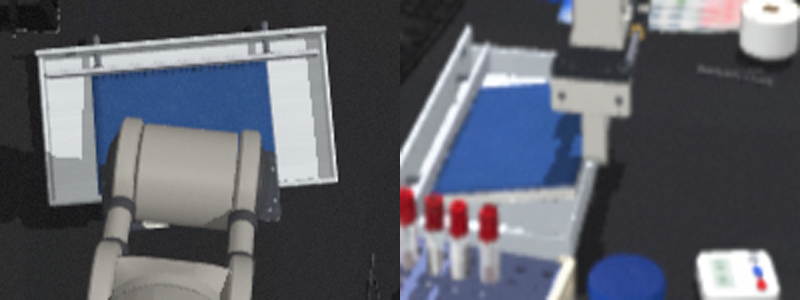

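The book is against the fence and pressing it back. The force on the finger is −1 N in z, so the edge is hanging on the finger. I'll go a little further, then drag it down.

In the tool's units: -3 mm is -0.005, -2 mm is -0.0033.

Call:
step_hand([
  [[0.0017, 0, 0], [0, 0, 0], 92],
  [[0.0033, 0, -0.0033], [0, 0, 0], 92],
  [[0.005, 0, -0.005], [0, 0, 0], 92],
  [[0.005, 0, -0.005], [0, 0, 0], 92],
])

```text
time_s: 9.4
position: [539.1, 32.9, 31.0]
eef_rot: [[0.995, 0.105, 0.001], [0.105, -0.995, -0.0], [0.001, 0.0, -1.0]]
force: [-3.5, -1.2, -2.0]
opening: 91.7
gripper_force: 1.4
```

Call:
step_hand([
  [[0, 0, 0.0033], [0, 0, 0], 92],
  [[0, 0, 0.0067], [0, 0, 0], 92],
  [[0, 0, 0.0083], [0, 0, 0], 92],
  [[0, 0, 0.0083], [0, 0, 0], 92],
])

```text
time_s: 9.8
position: [538.3, 32.9, 25.4]
eef_rot: [[0.995, 0.105, -0.001], [0.105, -0.995, -0.0], [-0.001, 0.0, -1.0]]
force: [-3.8, -1.5, -0.4]
opening: 91.7
gripper_force: 2.1
```

Call:
step_hand([
  [[-0.0017, 0, 0], [0, 0, 0], 92],
  [[-0.0033, 0, 0], [0, 0, 0], 92],
  [[-0.005, 0, 0], [0, 0, 0], 92],
  [[-0.005, 0, 0], [0, 0, 0], 92],
])

```text
time_s: 10.2
position: [536.4, 32.7, 26.2]
eef_rot: [[0.995, 0.105, 0.002], [0.105, -0.995, -0.0], [0.002, 0.0, -1.0]]
force: [0.4, 0.1, -0.2]
opening: 92.1
gripper_force: 0.0
```

In the tool's units: 22 mm is 0.0367, -20 mm is -0.0333.

Call:
step_hand([
  [[-0.01, 0, 0], [0, 0, 0], 92],
  [[-0.01, 0, -0.0333], [0, 0, 0], 92],
  [[0.0167, 0, -0.0333], [0, 0, 0], 92],
  [[0.0367, 0, -0.0333], [0, 0, 0], 92],
  [[0.0367, 0, -0.0233], [0, 0, 0], 92],
])

```text
time_s: 10.7
position: [559.4, 34.9, 40.5]
eef_rot: [[0.994, 0.105, 0.004], [0.105, -0.995, -0.0], [0.004, 0.001, -1.0]]
force: [-0.1, -0.7, -0.6]
opening: 91.8
gripper_force: 0.0
```

Call:
step_hand([
  [[0, 0, 0.0067], [0, 0, 0], 92],
  [[0, 0, 0.0133], [0, 0, 0], 92],
  [[0, 0, 0.02], [0, 0, 0], 92],
  [[0, 0, 0.02], [0, 0, 0], 92],
])

```text
time_s: 11.1
position: [556.7, 34.9, 26.9]
eef_rot: [[0.995, 0.105, -0.002], [0.105, -0.995, 0.0], [-0.002, -0.0, -1.0]]
force: [1.1, 0.3, -0.4]
opening: 92.1
gripper_force: 0.0
```

Call:
step_hand([
  [[0, 0, 0.005], [0, 0, 0], 92],
  [[0, 0, 0.01], [0, 0, 0], 92],
  [[0, 0, 0.015], [0, 0, 0], 92],
  [[0, 0, 0.015], [0, 0, 0], 92],
])

```text
time_s: 11.5
position: [557.2, 35.0, 18.2]
eef_rot: [[0.995, 0.105, -0.001], [0.105, -0.995, -0.0], [-0.001, -0.0, -1.0]]
force: [-0.0, -0.1, 0.5]
opening: 91.5
gripper_force: 0.0
```

In the tool's units: 2 mm is 0.0033, 1 mm is 0.0017.

Call:
step_hand([
  [[0, 0, 0.0017], [0, 0, 0], 92],
  [[0, 0, 0.0033], [0, 0, 0], 92],
  [[0, 0, 0.0033], [0, 0, 0], 92],
])

```text
time_s: 11.8
position: [557.5, 34.9, 16.6]
eef_rot: [[0.995, 0.105, -0.0], [0.105, -0.995, -0.0], [-0.0, 0.0, -1.0]]
force: [0.3, 0.3, 0.8]
opening: 91.2
gripper_force: 0.0
```

Call:
step_hand([
  [[0, 0, 0.0017], [0, 0, 0], 92],
  [[0, 0, 0.0033], [0, 0, 0], 92],
  [[0, 0, 0.0033], [0, 0, 0], 92],
])

```text
time_s: 12.1
position: [557.4, 35.0, 14.5]
eef_rot: [[0.995, 0.105, -0.0], [0.105, -0.995, -0.0], [-0.0, 0.0, -1.0]]
force: [0.1, -0.1, -0.1]
opening: 91.8
gripper_force: 0.0
```

Call:
step_hand([
  [[0, 0, 0.0017], [0, 0, 0], 92],
  [[0, 0, 0.0017], [0, 0, 0], 92],
])

```text
time_s: 12.3
position: [557.6, 35.0, 13.8]
eef_rot: [[0.995, 0.105, 0.0], [0.105, -0.995, -0.0], [0.0, 0.0, -1.0]]
force: [-0.8, 0.4, 2.2]
opening: 92.1
gripper_force: 0.9
```

Contact at z ≈ 14 mm, which is floor plus book thickness, so the book lies flat. Next I'll lift, turn 90° and go to the right end.

In the tool's units: 105 mm is 0.175, 70 mm is 0.1167, -0.42 rad is -0.105.

Call:
step_hand([
  [[0, 0, -0.05], [0, 0, 0], 92],
  [[0, 0, -0.1], [0, 0, 0], 70],
  [[0.025, 0.0583, -0.1], [0, 0, -0.035], 50],
  [[0.05, 0.1167, -0.1], [0, 0, -0.07], 50],
  [[0.075, 0.175, -0.1], [0, 0, -0.105], 50],
])

```text
time_s: 12.8
position: [613.9, -65.7, 74.2]
eef_rot: [[0.862, 0.507, 0.001], [0.507, -0.862, -0.0], [0.001, 0.001, -1.0]]
force: [0.6, 0.1, -0.5]
opening: 64.4
gripper_force: 0.0
```

```bash
python3 - <<'E'
from h import *; import cv2
S=cam("side")["pixels"][170:260,210:350]; T=cam("top")["pixels"][115:265,190:390]
cv2.imwrite("pics/c5.png",np.hstack([cv2.resize(T,(400,300),interpolation=2),cv2.resize(S,(400,300),interpolation=2)]))
o=r.get_obs();R=o['eef_rot'];print(o['position'],R)
d=np.array([630.9,-99.,70])-o['position'];print(R.T@d, np.degrees(np.arctan2(R[1,0],R[0,0])))
E
```

```text
[615.31553513 -69.04235967  73.74746572] [[ 0.86533351  0.50118917  0.00270757]
 [ 0.5011944  -0.86533287 -0.00178807]
 [ 0.00144679  0.0029043  -0.99999474]]
[-1.53426373 33.72321222  3.84320848] 30.07908712533857
```

View pics/c5.png

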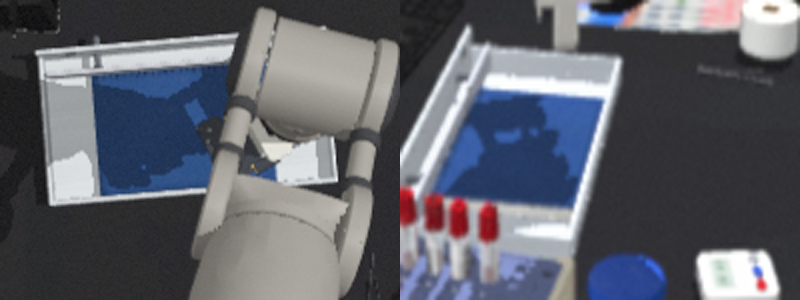

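The book lies flat between lip and fence in both views. I'll finish the turn and descend at the right end.

In the tool's units: 34 mm is 0.0567, 17 mm is 0.0283, -0.42 rad is -0.105.

Call:
step_hand([
  [[0, 0.0283, 0], [0, 0, -0.035], 50],
  [[-0.0017, 0.0567, 0], [0, 0, -0.07], 50],
  [[-0.0017, 0.0567, 0], [0, 0, -0.105], 50],
  [[-0.0017, 0.0567, 0], [0, 0, -0.14], 50],
  [[-0.0017, 0.0567, 0], [0, 0, -0.175], 50],
])

```text
time_s: 13.4
position: [629.0, -94.2, 73.3]
eef_rot: [[0.335, 0.942, -0.001], [0.942, -0.335, 0.0], [0.0, -0.001, -1.0]]
force: [0.2, 0.6, 0.3]
opening: 50.1
gripper_force: 0.0
```

Call:
step_hand([
  [[0, 0, 0], [0, 0, -0.035], 50],
  [[0, 0, 0], [0, 0, -0.07], 50],
  [[0, 0, 0], [0, 0, -0.105], 50],
  [[0, 0, 0], [0, 0, -0.1128], 50],
  [[0, 0, 0], [0, 0, -0.1128], 50],
])

```text
time_s: 13.9
position: [629.0, -94.0, 73.4]
eef_rot: [[-0.104, 0.995, -0.001], [0.995, 0.104, 0.0], [0.0, -0.001, -1.0]]
force: [-0.3, -0.0, 0.1]
opening: 49.9
gripper_force: 0.0
```

Call:
step_hand([
  [[0, 0, 0.0417], [0, 0, 0], 50],
  [[0, 0, 0.075], [0, 0, 0], 50],
  [[0, 0, 0.1], [0, 0, 0], 50],
  [[0, 0, 0.1083], [0, 0, 0], 50],
  [[0, 0, 0.1083], [0, 0, 0], 50],
])

```text
time_s: 14.4
position: [629.1, -94.5, 8.0]
eef_rot: [[-0.104, 0.995, -0.001], [0.995, 0.104, 0.0], [0.0, -0.001, -1.0]]
force: [0.2, -0.0, -0.3]
opening: 49.7
gripper_force: 0.0
```

```bash
python3 - <<'E'
from h import *
o=r.get_obs();R=o['eef_rot'];d=o['position'][:2]-[628.3,39.3]
print(np.round(R,3),'tray',d@[.9945,.105],d@[-.105,.9945],o['position'][2])
E
```

```text
[[-0.104  0.995 -0.001]
 [ 0.995  0.104  0.   ]
 [ 0.    -0.001 -1.   ]] tray -13.278365149615524 -133.14238859923103 8.040230248106631
```

In the tool's units: 24 mm is 0.04, 20 mm is 0.0333.

Call:
step_hand([
  [[0.0083, 0, 0], [0, 0, 0], 50],
  [[0.0167, 0, 0], [0, 0, 0], 50],
  [[0.025, 0, 0], [0, 0, 0], 50],
  [[0.0333, 0, 0], [0, 0, 0], 50],
  [[0.04, 0, 0], [0, 0, 0], 50],
])

```text
time_s: 14.9
position: [627.0, -70.3, 9.0]
eef_rot: [[-0.105, 0.994, 0.001], [0.994, 0.105, -0.0], [-0.0, 0.0, -1.0]]
force: [0.4, -4.4, 0.4]
opening: 50.0
gripper_force: 2.5
```

Call:
step_hand([
  [[0.0067, 0, 0], [0, 0, 0], 50],
  [[0.0133, 0, 0], [0, 0, 0], 50],
  [[0.02, 0, 0], [0, 0, 0], 50],
  [[0.0267, 0, 0], [0, 0, 0], 50],
  [[0.0333, 0, 0], [0, 0, 0], 50],
])

```text
time_s: 15.4
position: [625.1, -51.9, 9.1]
eef_rot: [[-0.105, 0.994, 0.001], [0.994, 0.105, -0.002], [-0.002, 0.001, -1.0]]
force: [-0.1, -5.3, 1.7]
opening: 50.4
gripper_force: 2.7
```

Call:
step_hand([
  [[0.0067, 0, 0], [0, 0, 0], 50],
  [[0.0133, 0, 0], [0, 0, 0], 50],
  [[0.02, 0, 0], [0, 0, 0], 50],
  [[0.0267, 0, 0], [0, 0, 0], 50],
  [[0.0333, 0, 0], [0, 0, 0], 50],
])

```text
time_s: 15.9
position: [622.9, -32.0, 9.0]
eef_rot: [[-0.105, 0.994, 0.001], [0.994, 0.105, -0.002], [-0.002, 0.0, -1.0]]
force: [-0.1, -5.2, 0.9]
opening: 49.8
gripper_force: 2.7
```

In the tool's units: 13 mm is 0.0217, 11 mm is 0.0183.

Call:
step_hand([
  [[0.0067, 0, 0], [0, 0, 0], 50],
  [[0.0133, 0, 0], [0, 0, 0], 50],
  [[0.0183, 0, 0], [0, 0, 0], 50],
  [[0.0217, 0, 0], [0, 0, 0], 50],
])

```text
time_s: 16.3
position: [621.5, -18.9, 9.0]
eef_rot: [[-0.105, 0.994, 0.001], [0.994, 0.105, -0.002], [-0.002, 0.0, -1.0]]
force: [-1.3, -5.3, 2.1]
opening: 49.7
gripper_force: 2.7
```

Call:
step_hand([
  [[0.0017, 0, 0], [0, 0, 0], 50],
  [[0.0033, 0, 0], [0, 0, 0], 50],
])

```text
time_s: 16.5
position: [621.3, -17.1, 9.0]
eef_rot: [[-0.105, 0.994, 0.001], [0.994, 0.105, -0.002], [-0.002, 0.0, -1.0]]
force: [-0.9, -5.7, 1.5]
opening: 49.8
gripper_force: 2.7
```

Call:
step_hand([
  [[0.0017, 0, 0], [0, 0, 0], 50],
  [[0.0033, 0, 0], [0, 0, 0], 50],
])

```text
time_s: 16.7
position: [621.1, -15.2, 9.0]
eef_rot: [[-0.105, 0.994, 0.001], [0.994, 0.105, -0.002], [-0.002, 0.0, -1.0]]
force: [-1.7, -5.8, 1.8]
opening: 49.8
gripper_force: 2.7
```

In the tool's units: 1 mm is 0.0017.

Call:
step_hand([
  [[0.0017, 0, 0], [0, 0, 0], 50],
  [[0.0017, 0, 0], [0, 0, 0], 50],
])

```text
time_s: 16.9
position: [621.1, -14.8, 9.1]
eef_rot: [[-0.105, 0.994, 0.001], [0.994, 0.105, -0.003], [-0.003, 0.0, -1.0]]
force: [-0.4, -7.2, 1.1]
opening: 50.1
gripper_force: 3.9
```

Call:
step_hand([
  [[0.0017, 0, 0], [0, 0, 0], 50],
  [[0.0017, 0, 0], [0, 0, 0], 50],
], only="pos|force")

```text
position: [621.1, -14.7, 9.1]
force: [-0.5, -10.8, 1.5]
gripper_force: 5.6
```

Call:
step_hand([
  [[0.0017, 0, 0], [0, 0, 0], 50],
  [[0.0017, 0, 0], [0, 0, 0], 50],
], only="pos|force")

```text
position: [621.1, -14.6, 9.1]
force: [-0.2, -14.4, -0.1]
gripper_force: 7.2
```

The force climbs with no more movement, so the book is against the left wall. Back off, lift clear and check.

In the tool's units: -80 mm is -0.1333, -40 mm is -0.0667.

Call:
step_hand([
  [[-0.0033, 0, 0], [0, 0, 0], 50],
  [[-0.01, 0, 0], [0, 0, 0], 50],
  [[-0.0267, 0, 0], [0, 0, 0], 50],
  [[-0.0267, 0, -0.0667], [0, 0, 0], 50],
  [[-0.0267, 0, -0.1333], [0, 0, 0], 50],
])

```text
time_s: 17.8
position: [621.3, -27.3, 88.2]
eef_rot: [[-0.104, 0.995, -0.004], [0.995, 0.104, 0.001], [0.001, -0.004, -1.0]]
force: [0.9, -0.6, 0.5]
opening: 49.9
gripper_force: 0.0
```

Call:
step_hand([
  [[-0.0667, 0, -0.05], [0, 0, 0], 50],
  [[-0.1333, 0, -0.1], [0, 0, 0], 50],
  [[-0.2, 0, -0.1333], [0, 0, 0], 50],
  [[-0.2667, 0, -0.1333], [0, 0, 0], 50],
  [[-0.3333, 0, -0.1333], [0, 0, 0], 50],
])

```text
time_s: 18.3
position: [643.6, -227.7, 169.9]
eef_rot: [[-0.105, 0.994, 0.002], [0.994, 0.105, -0.001], [-0.001, 0.002, -1.0]]
force: [0.2, 0.2, -0.5]
opening: 49.7
gripper_force: 0.0
```

Call:
step_hand([
  [[-0.0667, 0, 0], [0, 0, 0], 50],
  [[-0.1333, 0, 0], [0, 0, 0], 50],
  [[-0.1333, 0, 0], [0, 0, 0], 50],
])

```text
time_s: 18.6
position: [650.6, -311.3, 167.6]
eef_rot: [[-0.1, 0.995, -0.0], [0.995, 0.1, -0.001], [-0.001, -0.0, -1.0]]
force: [-0.6, -0.7, -0.0]
opening: 49.9
gripper_force: 0.0
```

```bash
python3 - <<'E'
from h import *; import cv2
S=cam("side")["pixels"][170:280,190:350]; T=cam("top")["pixels"][115:305,140:440]
cv2.imwrite("pics/c6.png",np.hstack([cv2.resize(T,(440,279),interpolation=2),cv2.resize(S,(360,279),interpolation=2)]))
E
```

```text
(no output)
```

View pics/c6.png

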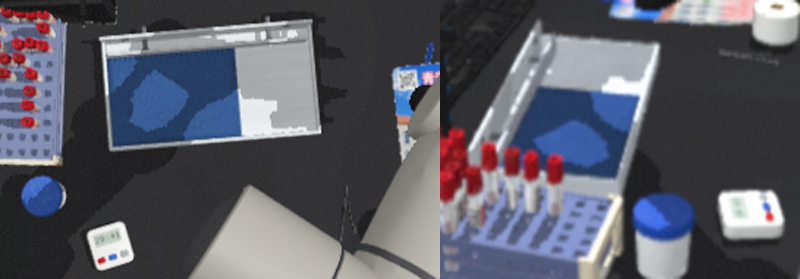

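The book lies flat between lip and fence, against the left wall (left edge about (110,57)–(112,147)), with the right end free. The cup and timer haven't moved, and the robot is clear.

```bash
python3 -c "
from rig import r
print(r.close_job())"
```

```text
the job is handed in; nothing more can be done
None
```

The logbook lies flat, clamped between the lip and the fence and against the left end wall, with the right end free and the robot clear of everything; the job was handed in at about 19 s, and no verdict came back.

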